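# Pack the two-storey chocolate gift box

### The arm

A 6-joint arm with a two-finger parallel gripper is mounted at the origin on the work surface. World frame = base frame: x ahead of the robot, y to its left, z up, the work surface at z = 0. Lengths are in m, angles in degrees, forces in N, time in s.
With the tool pointing down it reaches from about 0.3 to 0.75 m from the base axis. Payload 8.5 kg.
Tool frame: the origin (TCP) lies midway between the tips of the shut fingers; the grasp point (between the pads) lies 19 mm behind it (ctrl.grip_depth is the distance from the TCP to the grasp point, in m); z points along the fingers, y is the line along which they close (so a half turn about z gives the same grasp; the last joint's range is limited). The gripper opens to 85 mm and grips with 20 to 120 N. Pads are 22 mm wide; open, the fingers measure 114 mm over their backs; the gripper's body (76 mm by 85 mm) begins 54 mm behind the grasp point. The pads swing forward as they close: fully open they stand 13 mm farther back than shut.
Start: joints at [-88.367, 21.807, 74.336, -0, 83.858, -12.336], TCP at [0.133, -0.534, 0.231] pointing down, gripper open.
Joint ranges: [-178.18, 178.18], [-50.72, 133.34], [12.68, 142.11], [-81.47, 261.47], [9.98, 163.14], [-165.26, 165.26]. Speed limits (degrees/s): [136.94, 136.94, 180, 180, 180, 180].

### API

Orientations are given as a 3x3 rotation matrix whose columns are the frame's x, y, z axes.
In Python, from rig import ctrl gives the robot as it stands. The module is installed in compiled form; this text tells all that it offers.
- The arm moves only by the tool play_rows, never from a script. Its argument "commands" is a list that holds one entry, the list of rows, each a list of 7 numbers: the shift along the tool's x, y, z in m, then the turn, a rotation vector about the tool's x, y, z in degrees, then the finger opening in m, from 0 to 0.0854. A call has exactly 8 rows; each row is the pose to reach, as a shift and turn from the pose commanded when the call began, along the tool's axes at that moment; what a row does not reach only later rows make up. A row lasts 1/8 s, in which the tool goes at most 62.5 mm and 10.7 degrees, less where a joint would pass 70% of its speed; a pose out of reach is approached as far as the arm can. A call with a gripper value outside its range is refused whole. The fingers move at their own pace and stop on an object; the grip force is fixed at half the most. Time passes only in rows, so rows that repeat a pose let the fingers close, or fill a call up. It gives the time, the measured TCP pose, the force, the opening and the grip force at its end, in the units of the state.
- ctrl.read_state(): the state, without advancing time (a new reading comes with each control period).
- ctrl.get_image(name): name is "side" or "top" or "wrist"; returns (picture, depth): 384x512x3 uint8, red, green, blue; 384x512 float32, m along the optical axis (not along the pixel's ray), 0 where there is no reading.
- ctrl.calibration(name): a dict with "fx", "fy", "cx", "cy" (pixels), "rvec" (rotation vector, rad) and "tvec" (3), from world to camera coordinates, as OpenCV has them. Camera axes: x right, y down, z forward; pixel columns grow to the right and rows downward; lengths in m; the calibration is good to about 2 mm. A picture is of the moment at which its call begins: read the wrist's pose just before it. calibration takes no time and is no camera call; for the wrist camera it gives the pose at the moment of the call.
- ctrl.close_job(): hands the job in; it is judged then, once.
The state is a dict: "clock": time; "joint_pos": joint angles; "qvel": joint speeds; "effort": joint torques, N m; "position": TCP position; "eef_rot": TCP orientation; "contact_force": force on the tool from outside, world axes, zero at the start; "moment": the same for the moment, N m; "grip_width": opening from 0.0 (shut) to 1.0 (fully open); "grip_force": force on a finger pad.
Only numpy, scipy, OpenCV 4.12 (cv2) and the standard library are available. Lean on these libraries where they do the work, as an engineer would, in place of code of your own. Each camera call takes 0.05 s, during which the arm holds its last target. There are 200 camera calls.

### The job

Pack a two-storey gift box on the gold board, one piece after another in this order: the brown tray centred on the board and lined up with it, the coconut-topped dark truffle upright in the brown tray, the red tray squarely on top of the brown one, the white truffle upright in the red tray, and last the cream lid, bow up, squarely on the red tray. Set each piece down gently rather than dropping it, and leave the cherry bonbon, the ribbon spool and the sprinkle jar standing where they are.

Things in the scene. Friction and masses are not known exactly. Their poses are not given: they have to be found in the camera images.
- gold_board: Flat gold cake board lying fixed on the counter, 150 mm (its x) by 96 mm (its y), 4 mm thick: the place for the box. Origin: centre of its underside; x along its length, z up.
- brown_tray: Brown open cardboard gift-box tray, loose, about 90 g: outside 126 mm (its x) by 66 mm (its y), 46 mm tall; walls and floor 4 mm thick, so inside 118 by 58 mm and 42 mm deep. Flat underside without lip: it simply rests on the rim of an equal tray. Gripped across its 66 mm width by the outer walls, from above. Origin: centre of its underside; x along its length, z up. The lower storey.
- coconut_truffle: Dark chocolate truffle sprinkled with white coconut flakes, in a dark pleated paper cup, 36 mm across at its widest (from 7 to 20 mm above its underside) and 36 mm tall, narrowing to a dome, upright, loose, about 30 g. Origin: centre of its underside; z up; round, so its yaw does not matter.
- red_tray: Red open cardboard gift-box tray, loose, about 90 g: outside 126 mm (its x) by 66 mm (its y), 46 mm tall; walls and floor 4 mm thick, so inside 118 by 58 mm and 42 mm deep. Flat underside without lip: it simply rests on the rim of an equal tray. Gripped across its 66 mm width by the outer walls, from above. Origin: centre of its underside; x along its length, z up. The upper storey.
- white_truffle: White chocolate truffle with a thin dark ring drawn on top, in a tan pleated paper cup, 36 mm across at its widest (from 7 to 20 mm above its underside) and 36 mm tall, narrowing to a dome, upright, loose, about 30 g. Origin: centre of its underside; z up; round, so its yaw does not matter.
- lid: Cream lid with a red ribbon cross, loose, about 60 g: a flat plate 126 mm (its x) by 66 mm (its y), 6 mm thick, without lip, lying bow up; it simply rests on a tray's rim. In the middle of its top stands a stiff red bow, a block 44 mm long (x), 16 mm wide (y), from 6 to 28 mm above the underside, to be gripped across its 16 mm. Origin: centre of its underside; z up.
- cherry_bonbon: Bystander: milk chocolate bonbon of the truffles' size with a red cherry and stem on top, in a red paper cup, loose. To be left alone. Origin: centre of its underside.
- ribbon_spool: Bystander: spool of blue ribbon with cream flanges, 56 mm across, 28 mm tall, loose. To be left alone. Origin: centre of its underside.
- sprinkle_jar: Bystander: amber jar with a green cap and paper label, 48 mm across, 70 mm tall, loose. To be left alone. Origin: centre of its underside.
Mind the look-alikes: they are no part of the job. There is more than one size of the brown_tray; the one meant has the size given above.

How it is judged:
By the outcome, as a careful person would: the job done as asked, in the order asked, and still so for the second after the job is handed in, with the robot touching nothing.
It also fails if it takes over 144 s, if anything falls off the work surface, if the arm or the gripper's body presses on something with over 40 N, if the wrist force passes 120 N, or if a joint passes its speed limit or range.

## Working session

There is one attempt and no reset: what is moved stays moved. The work goes in short steps, Python scripts to look and compute and a tool call to move; the robot and the scene stay as the last step left them, time stands still between calls to the robot, and variables do not carry over. Pictures are saved under pics/ and viewed, at most 16 in all, crops included, and the job is handed in when it is done.

Besides the shell and the picture viewer there is one more tool, called after "Emit:" as a command line: name --argument value ..., lists and objects as JSON in quotes. play_rows: Moves the arm, as the interface text tells. Its arguments: {"type":"object","properties":{"commands":{"type":"array","items":{"type":"array","items":{"type":"array","items":{"type":"number"}}}}},"required":["commands"]}

```bash
mkdir -p pics
cat > h.py <<'E'
import numpy as np, cv2
from rig import ctrl
def cal(n):
    c=ctrl.calibration(n); R=cv2.Rodrigues(np.array(c["rvec"],float))[0]; return c,R,np.array(c["tvec"],float).ravel()
def cloud(n,d,c=None):
    c,R,t=c or cal(n)
    v,u=np.mgrid[:d.shape[0],:d.shape[1]]
    P=np.stack([(u-c["cx"])/c["fx"]*d,(v-c["cy"])/c["fy"]*d,d],-1)
    return (P-t)@R
def ray(uv,z,k):
    c,R,t=k; uv=np.atleast_2d(uv).astype(float)
    r=np.c_[(uv[:,0]-c["cx"])/c["fx"],(uv[:,1]-c["cy"])/c["fy"],np.ones(len(uv))]@R
    o=-R.T@t
    return o+r*((z-o[2])/r[:,2])[:,None]
def save(n,im): cv2.imwrite("pics/"+n+".png",cv2.cvtColor(im,cv2.COLOR_RGB2BGR))
E
python3 - <<'E'
from h import *
for n in("top","side"):
    k=cal(n); im,d=ctrl.get_image(n); save(n,im); np.savez(n,im=im,d=d)
    print(n,{a:b for a,b in k[0].items()},-k[1].T@k[2])
s=ctrl.read_state();print(s)
E
```

```text
top {'fx': 387.6819565437678, 'fy': 387.6819565437678, 'cx': 258.4098126077387, 'cy': 191.45242430170742, 'rvec': array([ 2.15161641, -2.19577952,  0.13547729]), 'tvec': array([0.00401973, 0.498062  , 0.82880311])} [0.4061334  0.00911764 0.8774788 ]
side {'fx': 411.2496790282627, 'fy': 411.2496790282627, 'cx': 261.9914647925025, 'cy': 195.64339391719372, 'rvec': array([ 0.22346598, -2.68641211,  1.40528416]), 'tvec': array([0.47576087, 0.07364612, 0.98933909])} [0.31853579 0.84132548 0.63345905]
{'clock': 0.1, 'joint_pos': array([-8.83668101e+01,  2.18397993e+01,  7.43779106e+01, -1.79188427e-03,
        8.38584012e+01, -1.23374266e+01]), 'qvel': array([ 0.04081748, -0.08750728, -0.11096536,  0.0678295 , -0.01887214,
       -0.09907309]), 'effort': array([ 2.34093197e-03, -4.49222410e+01, -2.31659460e+01, -2.48136857e-04,
        3.62121747e-03, -6.80810246e-06]), 'position': array([ 0.13275046, -0.53348004,  0.23076322]), 'eef_rot': array([[ 9.70418861e-01,  2.41427481e-01, -6.89421614e-05],
       [ 2.41427358e-01, -9.70417987e-01,  1.32696377e-03],
       [ 2.53462809e-04, -1.30435520e-03, -9.99999117e-01]]), 'contact_force': array([ 0.31044481,  0.45995423, -0.56345175]), 'moment': array([-0.02781773,  0.0965261 ,  0.05296159]), 'grip_force': 0.0, 'grip_width': 1.0011234910905895}
```

View pics/top.png

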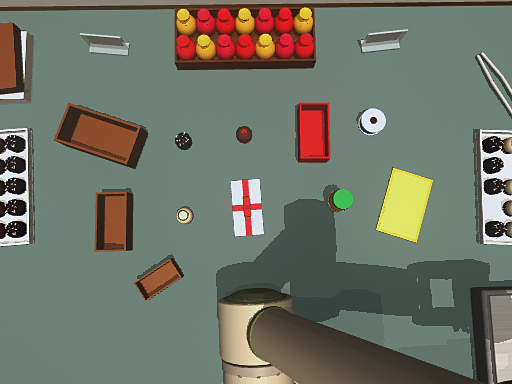

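View pics/side.png

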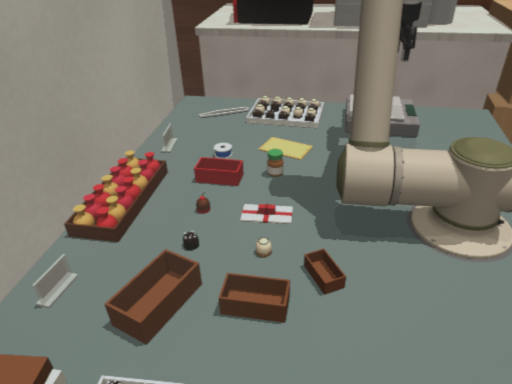

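Top view: three brown trays sit at (100,135) large, (114,221) medium and (160,278) small. The coconut truffle is at (183,141), the white truffle (185,215), cherry (244,134), red tray (314,132), lid (247,207), spool (372,121), jar (341,199) and board (405,205). Next I measure them; the medium tray looks like the one meant.

```bash
cat >> h.py <<'E'
def rect(P):
    (c,(w,h),a)=cv2.minAreaRect((P[:,:2]*1000).astype(np.float32))
    if w<h: w,h,a=h,w,a+90
    return np.round(c,1),round(w,1),round(h,1),round((a+90)%180-90,1)
def blob(mask,seed,rad=60):
    m=mask.astype(np.uint8).copy(); q=np.zeros_like(m); cv2.circle(q,seed,rad,1,-1); m&=q
    n,l,st,ce=cv2.connectedComponentsWithStats(m); i=1+np.argmax(st[1:,4]); return l==i
E
python3 - <<'E'
from h import *
f=np.load("top.npz");im,d=f["im"],f["d"];k=cal("top");X=cloud("top",d,k)
hsv=cv2.cvtColor(im,cv2.COLOR_RGB2HSV)
print("table z",np.median(X[160:180,200:220,2]))
H,S,V=[hsv[...,i] for i in range(3)]
brown=((H<15)|(H>175))&(S>110)&(V>35); red=((H<6)|(H>174))&(S>150)&(V>60); yel=(H>20)&(H<35)&(S>100); white=(V>150)
def do(n,mask,seed,z,rad=55):
    b=blob(mask,seed,rad); v,u=np.nonzero(b); hz=X[b][:,2]
    hull=cv2.convexHull(np.c_[u,v].astype(np.int32))[:,0]
    print(n,b.sum(),"bbox",u.min(),u.max(),v.min(),v.max(),"z50/95",np.round(np.percentile(hz,[50,95]),3),rect(ray(hull,z,k)))
for n,s in(("big",(100,135)),("mid",(114,221)),("small",(160,278))):
    m=brown&(X[...,2]>.02)
    b=blob(brown,s); print(n,np.percentile(X[b][:,2],98).round(3)); z=np.percentile(X[b][:,2],95)
    do(n,brown,s,z)
do("red",red,(314,132),.046,45); do("board",yel,(405,205),.004)
do("lid",(white|red),(247,207),.006,45)
for n,s,z in(("coco",(183,141),.018),("white",(185,215),.018),("cherry",(244,134),.018),("spool",(372,121),.028),("jar",(341,199),.07)):
    b=blob((X[...,2]>.008),s,22); P=X[b]; print(n,b.sum(),"top",P[:,2].max().round(3),rect(P))
E
```

```text
table z -0.002083677199353602
big 0.06
big 2553 bbox 54 143 103 167 z50/95 [0.003 0.059] (array([623.2, 329.7]), 184.6, 90.0, 70.6)
mid 0.046
mid 1553 bbox 94 126 192 251 z50/95 [0.003 0.045] (array([438.9, 310.9]), 125.2, 66.9, 0.1)
small 0.033
small 894 bbox 134 181 259 300 z50/95 [0.002 0.032] (array([313.2, 213.4]), 90.7, 47.4, -57.6)
red 1668 bbox 298 329 103 161 z50/95 [0.003 0.045] (array([ 625.6, -129.8]), 132.1, 68.2, -2.3)
board 2767 bbox 376 432 168 242 z50/95 [0.003 0.006] (array([ 464.8, -336.6]), 149.8, 97.0, -18.6)
lid 1629 bbox 231 263 179 236 z50/95 [0.004 0.026] (array([465.8,  20.9]), 126.7, 66.4, 3.3)
coco 210 top 0.877 (array([524. ,  83.8]), 276.9, 34.6, 39.5)
white 216 top 0.037 (array([449.2, 158.7]), 34.1, 33.8, -28.0)
cherry 204 top 0.055 (array([630.1,  23.8]), 34.4, 32.5, -75.9)
spool 494 top 0.877 (array([ 536.6, -143.5]), 401.0, 54.2, -46.5)
jar 479 top 0.877 (array([ 435.1, -101.3]), 223.6, 46.6, -63.5)
```

Measured sizes: the medium brown tray at (114,221) is 125x67x46 mm. The big one at (100,135) is 185x90x60 and the small one at (160,278) is 91x47x33, so only the medium tray fits. One enlarged crop will confirm it, along with both truffles.

```bash
cat >> h.py <<'E'
def go(x,y,z,yaw,s=None):
    "shift/turn in tool axes from the present pose to TCP x,y,z with tool-x yaw, tool down"
    from scipy.spatial.transform import Rotation as Ro
    s=s or ctrl.read_state(); R=np.array(s["eef_rot"]); a=np.radians(yaw); c,n=np.cos(a),np.sin(a)
    T=np.array([[c,n,0],[n,-c,0],[0,0,-1.]])
    print(np.round(R.T@(np.array([x,y,z])-s["position"]),4),np.round(Ro.from_matrix(R.T@T).as_rotvec(degrees=True),2))
E
python3 - <<'E'
from h import *
im=np.load("top.npz")["im"]; save("crop1",cv2.resize(im[95:305,50:275],None,fx=2.7,fy=2.7,interpolation=cv2.INTER_CUBIC))
go(.45,-.2,.3,14); go(.44,.27,.3,0)
E
```

```text
[ 0.3884 -0.2471 -0.0688] [-0.07 -0.01 -0.03]
[ 0.4922 -0.7056 -0.0682] [-8.000e-02 -1.000e-02  1.397e+01]
```

View pics/crop1.png

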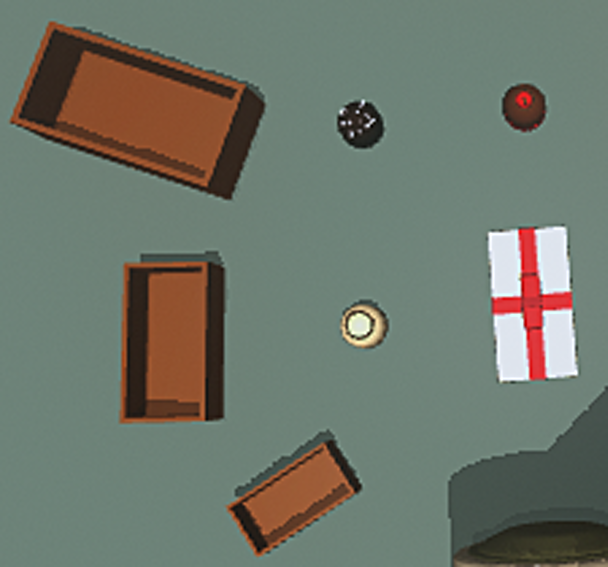

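The crop confirms it: the medium tray at crop (170,342) is the match. The coconut truffle (white flakes) is at crop (360,123), and the white truffle with a dark ring is at (362,325).

Emit:
play_rows --commands '[[[0.05, -0.03, -0.01, 0, 0, 0, 0.085], [0.1, -0.06, -0.02, 0, 0, 0, 0.085], [0.15, -0.09, -0.03, 0, 0, 0, 0.085], [0.2, -0.13, -0.04, 0, 0, 0, 0.085], [0.25, -0.16, -0.05, 0, 0, 0, 0.085], [0.3, -0.19, -0.06, 0, 0, 0, 0.085], [0.35, -0.22, -0.07, 0, 0, 0, 0.085], [0.388, -0.247, -0.07, 0, 0, 0, 0.085]]]'

```text
clock: 1.1
position: [0.451, -0.1986, 0.3018]
eef_rot: [[0.97, 0.242, 0.001], [0.242, -0.97, -0.001], [0.001, 0.001, -1.0]]
contact_force: [0.3, -0.9, -1.0]
grip_width: 0.993
grip_force: 0.0
```

Emit:
play_rows --commands '[[[0.013, -0.057, 0, 0, 0, 2, 0.085], [0.026, -0.115, 0, 0, 0, 4, 0.085], [0.039, -0.17, 0, 0, 0, 6, 0.085], [0.052, -0.23, 0, 0, 0, 8, 0.085], [0.065, -0.287, 0, 0, 0, 10, 0.085], [0.078, -0.344, 0, 0, 0, 12, 0.085], [0.091, -0.4, 0, 0, 0, 14, 0.085], [0.104, -0.458, 0, 0, 0, 14, 0.085]]]'

```text
clock: 2.1
position: [0.4396, 0.2711, 0.3011]
eef_rot: [[1.0, -0.001, -0.0], [-0.001, -1.0, -0.0], [-0.0, 0.0, -1.0]]
contact_force: [1.1, -0.5, 0.0]
grip_width: 0.996
grip_force: 0.0
```

Run:
```python
from h import *
s=ctrl.read_state(); print(s["clock"],s["position"],s["eef_rot"])
k=cal("wrist"); im,d=ctrl.get_image("wrist"); save("w1",im); np.savez("w1",im=im,d=d)
print(-k[1].T@k[2], k[1][2], k[0]["fx"])
k=cal("top"); im,d=ctrl.get_image("top"); X=cloud("top",d,k);np.savez("top2",im=im,d=d)
```

```text
2.1 [0.43960571 0.27106166 0.30111107] [[ 9.99999449e-01 -1.00726290e-03 -2.96071612e-04]
 [-1.00733713e-03 -9.99999461e-01 -2.50658756e-04]
 [-2.95818973e-04  2.50956862e-04 -9.99999925e-01]]
[0.5184873  0.27082086 0.44452662] [-3.09047924e-01 -6.83437903e-04 -9.51046221e-01] 273.5306988517409
```

View pics/w1.png

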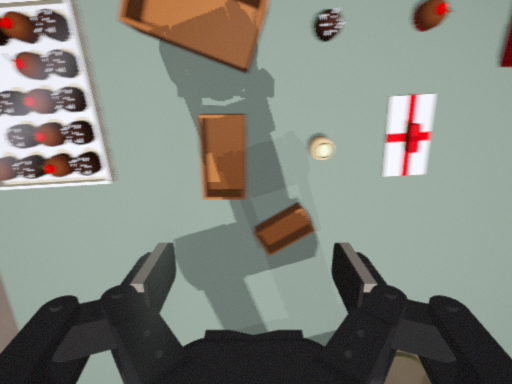

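The wrist view shows the medium tray at (222,156), white truffle (321,148), lid (409,135) and coconut truffle (329,24).

```bash
cat >> h.py <<'E'
def rim(n,im,d,k,c,r,lo,hi):
    "points within r of c (m) and height lo..hi -> rectangle"
    X=cloud(n,d,k); m=(d>0)&(np.hypot(X[...,0]-c[0],X[...,1]-c[1])<r)&(X[...,2]>lo)&(X[...,2]<hi)
    m=cv2.morphologyEx(m.astype(np.uint8),cv2.MORPH_OPEN,np.ones((2,2),np.uint8))>0
    P=X[m]; return m.sum(),np.round(np.median(P[:,2]),4) if len(P) else None,rect(P) if len(P) else None
E
python3 - <<'E'
from h import *
for n,fn in(("wrist","w1"),("top","top2")):
    f=np.load(fn+".npz"); im,d=f["im"],f["d"]; k=cal(n)
    X=cloud(n,d,k); p=(220,260) if n=="top" else (330,300)
    print(n,"table",np.median(X[(d>0)&(np.abs(X[...,2])<.01)][:,2]))
    for nm,c,r,lo,hi in(("brown",(.439,.311),.085,.035,.055),("red",(.626,-.13),.085,.035,.055),("coco",(.615,.165),.03,.006,.026),("white",(.449,.159),.03,.006,.026),("bow",(.466,.021),.05,.018,.04),("lid",(.466,.021),.09,.003,.04),("cherry",(.63,.024),.03,.006,.026),("jar",(.48,-.19),.05,.05,.08)):
        print(nm,*rim(n,im,d,k,c,r,lo,hi))
    hsv=cv2.cvtColor(im,cv2.COLOR_RGB2HSV); y=(hsv[...,0]>20)&(hsv[...,0]<35)&(hsv[...,1]>100)&(np.hypot(X[...,0]-.465,X[...,1]+.337)<.12)&(abs(X[...,2])<.02)
    if y.sum()>500:
        v,u=np.nonzero(y); print("board",np.median(X[y][:,2]),rect(ray(np.c_[u,v],.004,k)))
E
```

```text
wrist table 0.0003482740547003128
brown 920 0.0454 (array([437.6, 314. ]), 164.6, 72.5, -2.9)
red 0 None None
coco 162 0.0197 (array([610.6, 171.9]), 36.0, 15.5, 58.6)
white 113 0.0232 (array([452.5, 170.9]), 36.5, 20.8, -23.9)
bow 393 0.0277 (array([488.9, 135.9]), 281.4, 45.5, 78.5)
lid 3424 0.0064 (array([460.6, 127.8]), 285.9, 128.2, -87.3)
cherry 299 0.0195 (array([586.2, 147.5]), 284.7, 36.1, -68.8)
jar 0 None None
top table -0.0015629517172391402
brown 425 0.039 (array([435.3, 183.9]), 349.8, 127.9, 89.7)
red 396 0.0422 (array([ 547.1, -105.8]), 346.5, 110.7, -21.4)
coco 59 0.0102 (array([608.8, 156.8]), 33.2, 12.7, -66.0)
white 51 0.0107 (array([445.4, 148.5]), 33.4, 13.1, -12.7)
bow 144 0.0257 (array([464.6,  18.6]), 43.1, 15.4, -1.0)
lid 1118 0.0045 (array([463.4,  18.4]), 126.0, 66.0, 3.5)
cherry 42 0.0093 (array([618.7,  20.8]), 32.4, 9.8, -80.6)
jar 347 0.0682 (array([ 454.2, -104.7]), 243.5, 42.2, -76.9)
board 0.0028993384120110594 (array([ 464.8, -336.6]), 149.7, 97.0, -18.6)
```

```bash
cat >> h.py <<'E'
def rim(n,im,d,k,c,r,lo,hi):
    X=cloud(n,d,k); m=(d>0)&(np.hypot(X[...,0]-c[0],X[...,1]-c[1])<r)&(X[...,2]>lo)&(X[...,2]<hi)
    P=X[m]; return m.sum(),np.round(np.median(P[:,2]),4) if len(P) else None,rect(P) if len(P) else None
E
python3 - <<'E'
from h import *
for n,fn in(("wrist","w1"),("top","top2")):
    f=np.load(fn+".npz"); im,d=f["im"],f["d"]; k=cal(n)
    for nm,c,r,lo,hi in(("brown",(.439,.311),.08,.038,.055),("red",(.626,-.13),.08,.038,.055),("coco",(.615,.165),.03,.030,.05),("white",(.449,.159),.03,.03,.05),("bow",(.466,.021),.05,.02,.04),("lid",(.466,.021),.09,.003,.04),("cherry",(.63,.024),.03,.03,.06),("jar",(.45,-.19),.05,.06,.08)):
        print(nm,*rim(n,im,d,k,c,r,lo,hi))
E
```

```text
brown 866 0.046 (array([438.4, 315.3]), 126.8, 66.1, 0.5)
red 0 None None
coco 393 0.0339 (array([619.7, 167.8]), 28.1, 27.0, -73.4)
white 246 0.0345 (array([450.9, 164. ]), 27.5, 26.2, -68.2)
bow 379 0.0277 (array([468.2,  25.4]), 43.4, 16.8, 2.3)
lid 3430 0.0064 (array([467.8,  25.1]), 126.3, 68.0, 3.5)
cherry 379 0.0342 (array([632. ,  30.3]), 27.6, 26.2, -82.4)
jar 0 None None
brown 383 0.0433 (array([439. , 311.1]), 126.0, 67.4, 0.4)
red 361 0.0439 (array([ 629.7, -132.2]), 125.7, 66.8, -0.8)
coco 84 0.0323 (array([619.5, 164.1]), 26.7, 21.9, 51.4)
white 90 0.0328 (array([449.6, 158.6]), 23.2, 22.8, -72.1)
bow 143 0.0259 (array([465.6,  20.8]), 42.3, 15.5, -0.7)
lid 1316 0.0048 (array([463.7,  45. ]), 129.6, 122.0, 7.0)
cherry 79 0.0333 (array([632.7,  24.4]), 23.0, 22.6, -57.5)
jar 331 0.0683 (array([ 475.3, -181.6]), 41.0, 40.4, 88.8)
```

Emit:
play_rows --commands '[[[0, -0.02, 0.05, 0, 0, 0, 0.085], [0, -0.042, 0.1, 0, 0, 0, 0.085], [-0.001, -0.042, 0.15, 0, 0, 0, 0.085], [-0.001, -0.042, 0.17, 0, 0, 0, 0.085], [-0.001, -0.042, 0.18, 0, 0, 0, 0.085], [-0.001, -0.042, 0.18, 0, 0, 0, 0.085], [-0.001, -0.042, 0.18, 0, 0, 0, 0.085], [-0.001, -0.042, 0.18, 0, 0, 0, 0.085]]]'

```text
clock: 3.2
position: [0.4394, 0.3113, 0.1222]
eef_rot: [[1.0, -0.001, 0.002], [-0.001, -1.0, 0.001], [0.002, -0.001, -1.0]]
contact_force: [-0.1, -0.2, 0.4]
grip_width: 0.994
grip_force: 0.0
```

Run:
```python
from h import *
s=ctrl.read_state(); print(s["clock"],s["position"])
n="wrist";k=cal(n); im,d=ctrl.get_image(n); save("w2",im)
print(k[0]["cx"],rim(n,im,d,k,(.439,.313),.08,.038,.055)); X=cloud(n,d,k)
P=X[(d>0)&(d<.25)]; c=ctrl.read_state()
print("near pts x range at fingers", rect(P))
```

```text
3.2 [0.43940476 0.31128277 0.12216714]
253.3035944949587 (np.int64(2689), np.float64(0.0465), (array([439.6, 312.9]), 126.7, 66.3, 0.1))
near pts x range at fingers (array([490., 308.]), 464.7, 220.2, 89.9)
```

View pics/w2.png

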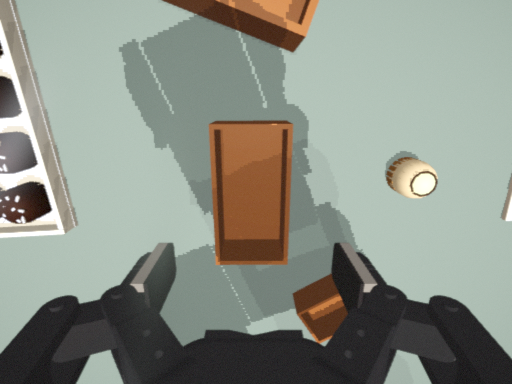

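The tray is at (251,192), nearly centred between the fingers at column 254. Next: descend and grip.

Emit:
play_rows --commands '[[[0, -0.001, 0.03, 0, 0, 0, 0.085], [0, -0.001, 0.06, 0, 0, 0, 0.085], [0, -0.001, 0.085, 0, 0, 0, 0.085], [0, -0.001, 0.105, 0, 0, 0, 0.085], [0, -0.001, 0.115, 0, 0, 0, 0.085], [0, -0.001, 0.119, 0, 0, 0, 0.085], [0, -0.001, 0.119, 0, 0, 0, 0.085], [0, -0.001, 0.119, 0, 0, 0, 0.085]]]'

```text
clock: 4.25
position: [0.4394, 0.3123, 0.0029]
eef_rot: [[1.0, -0.001, 0.001], [-0.001, -1.0, 0.0], [0.001, -0.0, -1.0]]
contact_force: [0.2, -0.0, 0.7]
grip_width: 0.997
grip_force: 0.0
```

Emit:
play_rows --commands '[[[0, 0, 0, 0, 0, 0, 0.06], [0, 0, 0, 0, 0, 0, 0.06], [0, 0, 0, 0, 0, 0, 0.06], [0, 0, 0, 0, 0, 0, 0.06], [0, 0, 0, 0, 0, 0, 0.06], [0, 0, 0, 0, 0, 0, 0.06], [0, 0, 0, 0, 0, 0, 0.06], [0, 0, 0, 0, 0, 0, 0.06]]]'

```text
clock: 5.25
position: [0.4394, 0.3124, 0.0029]
eef_rot: [[1.0, -0.0, 0.001], [-0.0, -1.0, 0.0], [0.001, -0.0, -1.0]]
contact_force: [-0.7, -0.1, 5.7]
grip_width: 0.767
grip_force: 66.9
```

Emit:
play_rows --commands '[[[0, 0, -0.02, 0, 0, 0, 0.06], [0, 0, -0.06, 0, 0, 0, 0.06], [0, 0, -0.11, 0, 0, 0, 0.06], [0, 0.02, -0.15, 0, 0, 0, 0.06], [0, 0.06, -0.175, 0, 0, 0, 0.06], [0, 0.11, -0.175, 0, 0, 0, 0.06], [0, 0.16, -0.175, 0, 0, 0, 0.06], [0, 0.21, -0.175, 0, 0, 0, 0.06]]]'

```text
clock: 6.25
position: [0.4386, 0.1007, 0.1773]
eef_rot: [[1.0, -0.0, 0.0], [-0.0, -1.0, -0.0], [0.0, 0.0, -1.0]]
contact_force: [1.2, 0.2, -0.9]
grip_width: 0.765
grip_force: 66.8
```

Emit:
play_rows --commands '[[[0.005, 0.05, 0, 0, 0, 3, 0.06], [0.01, 0.1, 0, 0, 0, 6, 0.06], [0.015, 0.15, 0, 0, 0, 9, 0.06], [0.02, 0.2, 0, 0, 0, 12, 0.06], [0.025, 0.25, 0, 0, 0, 15, 0.06], [0.025, 0.29, 0, 0, 0, 17, 0.06], [0.025, 0.31, 0, 0, 0, 18.6, 0.06], [0.025, 0.32, 0, 0, 0, 18.6, 0.06]]]'

```text
clock: 7.25
position: [0.4636, -0.2181, 0.1771]
eef_rot: [[0.947, -0.32, -0.0], [-0.32, -0.947, 0.001], [-0.001, -0.0, -1.0]]
contact_force: [-0.8, -0.3, -1.4]
grip_width: 0.764
grip_force: 66.7
```

```bash
cat >> h.py <<'E'
def board(n,im,d,k):
    X=cloud(n,d,k);hsv=cv2.cvtColor(im,cv2.COLOR_RGB2HSV); y=(hsv[...,0]>20)&(hsv[...,0]<35)&(hsv[...,1]>100)&(np.hypot(X[...,0]-.465,X[...,1]+.337)<.12)&(abs(X[...,2])<.02)
    v,u=np.nonzero(y); return y.sum(),np.median(X[y][:,2]),rect(ray(np.c_[u,v],.004,k))
E
python3 - <<'E'
from h import *
s=ctrl.read_state(); print(s["clock"],s["position"])
p=s["position"]
for n in("wrist","top"):
    k=cal(n); im,d=ctrl.get_image(n); save("b_"+n,im); np.savez("b_"+n,im=im,d=d)
    print(n,board(n,im,d,k)); print(rim(n,im,d,k,p[:2],.08,p[2]+.033,p[2]+.05))
    if n=="wrist":
        for nm,c,r,lo,hi in(("lid",(.466,.021),.09,.003,.04),("bow",(.466,.021),.05,.02,.04)): print(nm,*rim(n,im,d,k,c,r,lo,hi))
E
```

```text
7.25 [ 0.46358052 -0.21812922  0.17711871]
wrist (np.int64(9128), np.float64(0.0051165493383005575), (array([ 466.9, -336.9]), 149.6, 96.7, -18.6))
(np.int64(9250), np.float64(0.2205), (array([ 476.7, -222.4]), 106.0, 100.4, 71.6))
lid 4894 0.0068 (array([467.7,  10.2]), 126.6, 91.6, 3.1)
bow 611 0.0279 (array([467.3,  21.3]), 43.9, 17.8, 3.7)
top (np.int64(9), np.float64(0.0022158374230113642), (array([ 434. , -371.9]), 9.9, 3.9, 54.5))
(np.int64(142), np.float64(0.2181), (array([ 494.7, -196.8]), 86.9, 19.6, -32.3))
```

View pics/b_wrist.png

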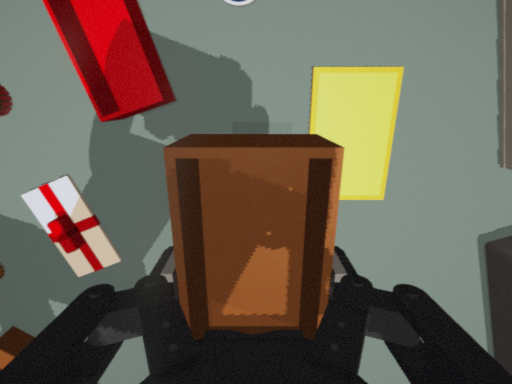

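The wrist view shows the held tray at (252,235) and the board at (355,133). Before placing, I check the held tray's offset and level in the tool frame.

```bash
cat >> h.py <<'E'
def held(im,d,k,s,hmask,zlo,zhi):
    X=cloud("wrist",d,k); T=(X-s["position"])@np.array(s["eef_rot"])
    m=hmask&(d>0)&(np.hypot(T[...,0],T[...,1])<.085)&(-T[...,2]>zlo)&(-T[...,2]<zhi)
    P=T[m]; A=np.c_[P[:,0],P[:,1],np.ones(len(P))]
    return rect(P),"x",P[:,0].min().round(4),P[:,0].max().round(4),"y",P[:,1].min().round(4),P[:,1].max().round(4),"plane",np.round(np.linalg.lstsq(A,-P[:,2],rcond=None)[0],4)
E
python3 - <<'E'
from h import *
s=ctrl.read_state();f=np.load("b_wrist.npz");im,d=f["im"],f["d"];h=cv2.cvtColor(im,cv2.COLOR_RGB2HSV)
b=((h[...,0]<15)|(h[...,0]>175))&(h[...,1]>110)
print(held(im,d,cal("wrist"),s,b,.038,.05))
go(.466,-.3367,.1,-18.6); go(.466,-.3367,.0075,-18.6)
E
```

```text
((array([16.8,  0.3]), 94.2, 68.3, -0.0), 'x', np.float64(-0.0303), np.float64(0.0639), 'y', np.float64(-0.0338), np.float64(0.0345), 'plane', array([ 0.0092, -0.0005,  0.0427]))
[0.0401 0.1121 0.0772] [-0.01  0.02 -0.01]
[0.0402 0.1121 0.1697] [-0.01  0.02 -0.01]
```

Emit:
play_rows --commands '[[[0.01, 0.03, 0.02, 0, 0, 0, 0.06], [0.02, 0.07, 0.05, 0, 0, 0, 0.06], [0.03, 0.1, 0.08, 0, 0, 0, 0.06], [0.0395, 0.112, 0.11, 0, 0, 0, 0.06], [0.0395, 0.112, 0.135, 0, 0, 0, 0.06], [0.0395, 0.112, 0.15, 0, 0, 0, 0.06], [0.0395, 0.112, 0.16, 0, 0, 0, 0.06], [0.0395, 0.112, 0.16, 0, 0, 0, 0.06]]]'

```text
clock: 8.35
position: [0.4656, -0.3361, 0.0174]
eef_rot: [[0.948, -0.319, -0.0], [-0.319, -0.948, 0.0], [-0.0, -0.0, -1.0]]
contact_force: [0.1, 1.4, -1.3]
grip_width: 0.766
grip_force: 66.8
```

Emit:
play_rows --commands '[[[0, 0, 0.003, 0, 0, 0, 0.06], [0, 0, 0.005, 0, 0, 0, 0.06], [0, 0, 0.007, 0, 0, 0, 0.06], [0, 0, 0.008, 0, 0, 0, 0.06], [0, 0, 0.009, 0, 0, 0, 0.06], [0, 0, 0.0095, 0, 0, 0, 0.06], [0, 0, 0.0095, 0, 0, 0, 0.06], [0, 0, 0.0095, 0, 0, 0, 0.06]]]'

```text
clock: 9.35
position: [0.4654, -0.3366, 0.0078]
eef_rot: [[0.948, -0.319, 0.0], [-0.319, -0.948, -0.0], [0.0, 0.0, -1.0]]
contact_force: [0.1, -0.6, -1.3]
grip_width: 0.764
grip_force: 66.8
```

Emit:
play_rows --commands '[[[0, 0, 0.0005, 0, 0, 0, 0.06], [0, 0, 0.001, 0, 0, 0, 0.06], [0, 0, 0.0015, 0, 0, 0, 0.06], [0, 0, 0.0015, 0, 0, 0, 0.06], [0, 0, 0.0015, 0, 0, 0, 0.06], [0, 0, 0.0015, 0, 0, 0, 0.06], [0, 0, 0.0015, 0, 0, 0, 0.06], [0, 0, 0.0015, 0, 0, 0, 0.06]]]'

```text
clock: 10.35
position: [0.4654, -0.3366, 0.007]
eef_rot: [[0.948, -0.319, 0.0], [-0.319, -0.948, -0.0], [0.0, 0.0, -1.0]]
contact_force: [-1.5, 1.3, 6.1]
grip_width: 0.763
grip_force: 67.8
```

Emit:
play_rows --commands '[[[0, 0, 0, 0, 0, 0, 0.085], [0, 0, 0, 0, 0, 0, 0.085], [0, 0, 0, 0, 0, 0, 0.085], [0, 0, 0, 0, 0, 0, 0.085], [0, 0, -0.02, 0, 0, 0, 0.085], [0, 0, -0.06, 0, 0, 0, 0.085], [0, 0, -0.11, 0, 0, 0, 0.085], [0, 0, -0.16, 0, 0, 0, 0.085]]]'

```text
clock: 11.35
position: [0.4652, -0.3364, 0.1678]
eef_rot: [[0.948, -0.319, -0.0], [-0.319, -0.948, 0.0], [-0.0, -0.0, -1.0]]
contact_force: [-0.3, 0.2, -0.4]
grip_width: 0.996
grip_force: 0.0
```

Run:
```python
from h import *
s=ctrl.read_state(); print(s["clock"],s["position"])
n="wrist";k=cal(n); im,d=ctrl.get_image(n); save("w3",im)
print(board(n,im,d,k)); print(rim(n,im,d,k,(.466,-.3367),.085,.04,.06))
go(.55,-.1,.2,30); go(.6195,.166,.15,71.4)
```

```text
11.35 [ 0.46524096 -0.336369    0.16783254]
(np.int64(2824), np.float64(0.004800350910764056), (array([ 465.6, -336.1]), 150.6, 97.4, -18.6))
(np.int64(1978), np.float64(0.0504), (array([ 466. , -337.5]), 126.1, 66.1, -18.6))
[ 0.0028 -0.252  -0.0265] [  0.53  -0.39 -48.62]
[-0.0167 -0.5266  0.0218] [  0.68  -0.2  -90.02]
```

View pics/w3.png

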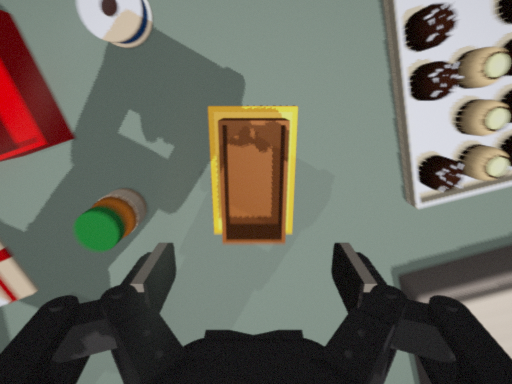

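The brown tray is centred and aligned on the board (about 1 mm off). Next, the coconut truffle.

Emit:
play_rows --commands '[[[-0.002, -0.05, 0, 0, 0, -10, 0.085], [-0.004, -0.1, 0, 0, 0, -20, 0.085], [-0.006, -0.15, 0, 0, 0, -30, 0.085], [-0.008, -0.2, 0, 0, 0, -40, 0.085], [-0.01, -0.25, 0, 0, 0, -50, 0.085], [-0.011, -0.3, 0, 0, 0, -60, 0.085], [-0.012, -0.35, 0, 0, 0, -70, 0.085], [-0.014, -0.4, 0, 0, 0, -80, 0.085]]]'

```text
clock: 12.4
position: [0.5802, 0.0486, 0.1661]
eef_rot: [[0.474, 0.88, 0.0], [0.88, -0.474, -0.0], [-0.0, 0.0, -1.0]]
contact_force: [0.7, -0.7, 0.5]
grip_width: 0.996
grip_force: 0.0
```

Run:
```python
from h import *
go(.6195,.166,.12,71.4)
n="wrist";k=cal(n); im,d=ctrl.get_image(n)
print(rim(n,im,d,k,(.6195,.166),.03,.03,.05),rim(n,im,d,k,(.63,-.132),.08,.038,.055))
```

```text
[ 0.122  -0.0211  0.0461] [ 0.    0.   -9.71]
(np.int64(834), np.float64(0.0343), (array([620.2, 163.7]), 29.4, 27.8, 18.7)) (np.int64(1261), np.float64(0.0459), (array([ 631.9, -130.1]), 126.6, 67.8, -1.3))
```

Emit:
play_rows --commands '[[[0.03, -0.005, 0.01, 0, 0, -5, 0.085], [0.07, -0.015, 0.03, 0, 0, -9.7, 0.085], [0.11, -0.021, 0.04, 0, 0, -9.7, 0.085], [0.121, -0.021, 0.046, 0, 0, -9.7, 0.085], [0.121, -0.021, 0.046, 0, 0, -9.7, 0.085], [0.121, -0.021, 0.046, 0, 0, -9.7, 0.085], [0.121, -0.021, 0.046, 0, 0, -9.7, 0.085], [0.121, -0.021, 0.046, 0, 0, -9.7, 0.085]]]'

```text
clock: 13.45
position: [0.6196, 0.1626, 0.1208]
eef_rot: [[0.325, 0.946, 0.001], [0.946, -0.325, 0.0], [0.0, 0.001, -1.0]]
contact_force: [0.3, 1.0, 0.4]
grip_width: 0.997
grip_force: 0.0
```

Run:
```python
from h import *
n="wrist";k=cal(n); im,d=ctrl.get_image(n)
r=rim(n,im,d,k,(.6195,.166),.03,.03,.05); print(r); c=r[2][0]/1000
s=ctrl.read_state();print(s["position"]); go(c[0],c[1],.003,71.4,s)
```

```text
(np.int64(770), np.float64(0.0344), (array([620.6, 164.6]), 29.3, 28.3, 20.1))
[0.6195181  0.16271644 0.12064722]
[0.0021 0.0004 0.1176] [ 0.02 -0.01 -0.37]
```

Emit:
play_rows --commands '[[[0.001, 0, 0.03, 0, 0, 0, 0.085], [0.002, 0, 0.06, 0, 0, 0, 0.085], [0.002, 0, 0.085, 0, 0, 0, 0.085], [0.002, 0, 0.105, 0, 0, 0, 0.085], [0.002, 0, 0.113, 0, 0, 0, 0.085], [0.002, 0, 0.117, 0, 0, 0, 0.085], [0.002, 0, 0.117, 0, 0, 0, 0.085], [0.002, 0, 0.117, 0, 0, 0, 0.03]]]'

```text
clock: 14.5
position: [0.6205, 0.1651, 0.0041]
eef_rot: [[0.324, 0.946, 0.001], [0.946, -0.324, 0.0], [0.0, 0.001, -1.0]]
contact_force: [-0.5, -0.1, 1.1]
grip_width: 0.808
grip_force: 0.0
```

Emit:
play_rows --commands '[[[0, 0, 0, 0, 0, 0, 0.03], [0, 0, 0, 0, 0, 0, 0.03], [0, 0, 0, 0, 0, 0, 0.03], [0, 0, 0, 0, 0, 0, 0.03], [0, 0, 0, 0, 0, 0, 0.03], [0, 0, 0, 0, 0, 0, 0.03], [0, 0, 0, 0, 0, 0, 0.03], [0, 0, 0, 0, 0, 0, 0.03]]]'

```text
clock: 15.5
position: [0.6204, 0.1652, 0.0041]
eef_rot: [[0.324, 0.946, 0.001], [0.946, -0.324, 0.0], [0.0, 0.001, -1.0]]
contact_force: [-1.1, -0.6, 5.7]
grip_width: 0.393
grip_force: 60.0
```

Emit:
play_rows --commands '[[[0, 0, -0.02, 0, 0, 0, 0.03], [0, 0, -0.06, 0, 0, 0, 0.03], [0, 0, -0.11, 0, 0, 0, 0.03], [0, 0, -0.15, 0, 0, 0, 0.03], [-0.02, 0, -0.17, 0, 0, 0, 0.03], [-0.06, 0, -0.17, 0, 0, 0, 0.03], [-0.11, 0, -0.17, 0, 0, 0, 0.03], [-0.16, 0, -0.17, 0, 0, 0, 0.03]]]'

```text
clock: 16.5
position: [0.5665, 0.0116, 0.1722]
eef_rot: [[0.325, 0.946, -0.002], [0.946, -0.325, 0.0], [-0.001, -0.002, -1.0]]
contact_force: [0.7, -0.5, -0.6]
grip_width: 0.394
grip_force: 59.8
```

Run:
```python
from h import *
go(.4658,-.337,.17,71.4)
```

```text
[-0.3624  0.0179  0.0024] [-0.12  0.04 -0.34]
```

Emit:
play_rows --commands '[[[-0.05, 0.002, 0, 0, 0, 0, 0.03], [-0.1, 0.004, 0, 0, 0, 0, 0.03], [-0.15, 0.007, 0, 0, 0, 0, 0.03], [-0.2, 0.01, 0, 0, 0, 0, 0.03], [-0.25, 0.013, 0, 0, 0, 0, 0.03], [-0.3, 0.016, 0, 0, 0, 0, 0.03], [-0.345, 0.018, 0, 0, 0, 0, 0.03], [-0.3625, 0.018, 0, 0, 0, 0, 0.03]]]'

```text
clock: 17.5
position: [0.4656, -0.3371, 0.1721]
eef_rot: [[0.327, 0.945, -0.002], [0.945, -0.327, 0.001], [0.001, -0.002, -1.0]]
contact_force: [0.5, 0.8, -0.1]
grip_width: 0.389
grip_force: 59.8
```

Emit:
play_rows --commands '[[[0, 0, 0, 0, 0, 0, 0.03], [0, 0, 0.02, 0, 0, 0, 0.03], [0, 0, 0.05, 0, 0, 0, 0.03], [0, 0, 0.08, 0, 0, 0, 0.03], [0, 0, 0.1, 0, 0, 0, 0.03], [0, 0, 0.1, 0, 0, 0, 0.03], [0, 0, 0.1, 0, 0, 0, 0.03], [0, 0, 0.1, 0, 0, 0, 0.03]]]'

```text
clock: 18.5
position: [0.4681, -0.3349, 0.0744]
eef_rot: [[0.324, 0.946, 0.001], [0.946, -0.324, -0.001], [-0.001, 0.002, -1.0]]
contact_force: [0.8, 0.7, -0.1]
grip_width: 0.391
grip_force: 59.8
```

Run:
```python
from h import *
n="wrist";im,d=ctrl.get_image(n);save("w4",im); go(.4658,-.337,.0121,71.4)
```

```text
[-0.0025 -0.0015  0.0621] [ 0.08  0.04 -0.32]
```

View pics/w4.png

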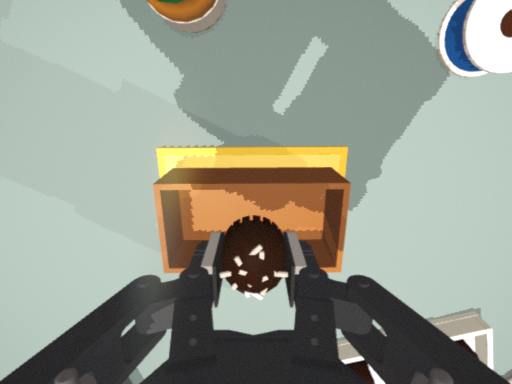

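The truffle is upright at (255,255) above the tray. Lower it.

Emit:
play_rows --commands '[[[-0.0025, -0.0015, 0.01, 0, 0, 0, 0.03], [-0.0025, -0.0015, 0.025, 0, 0, 0, 0.03], [-0.0025, -0.0015, 0.04, 0, 0, 0, 0.03], [-0.0025, -0.0015, 0.05, 0, 0, 0, 0.03], [-0.0025, -0.0015, 0.055, 0, 0, 0, 0.03], [-0.0025, -0.0015, 0.058, 0, 0, 0, 0.03], [-0.0025, -0.0015, 0.06, 0, 0, 0, 0.03], [-0.0025, -0.0015, 0.06, 0, 0, 0, 0.03]]]'

```text
clock: 19.55
position: [0.4655, -0.3369, 0.0135]
eef_rot: [[0.324, 0.946, 0.0], [0.946, -0.324, -0.0], [-0.0, 0.0, -1.0]]
contact_force: [-0.7, 0.7, 0.0]
grip_width: 0.389
grip_force: 59.8
```

Emit:
play_rows --commands '[[[0, 0, 0.0005, 0, 0, 0, 0.03], [0, 0, 0.001, 0, 0, 0, 0.03], [0, 0, 0.0015, 0, 0, 0, 0.03], [0, 0, 0.002, 0, 0, 0, 0.03], [0, 0, 0.002, 0, 0, 0, 0.03], [0, 0, 0.002, 0, 0, 0, 0.03], [0, 0, 0.002, 0, 0, 0, 0.03], [0, 0, 0.002, 0, 0, 0, 0.03]]]'

```text
clock: 20.55
position: [0.4655, -0.3369, 0.012]
eef_rot: [[0.324, 0.946, 0.0], [0.946, -0.324, -0.0], [-0.0, 0.0, -1.0]]
contact_force: [-1.6, 1.0, 6.0]
grip_width: 0.394
grip_force: 60.6
```

Contact reads 6 N. Next I release to 55 mm, rise, and turn toward the red tray.

Emit:
play_rows --commands '[[[0, 0, 0, 0, 0, 0, 0.055], [0, 0, 0, 0, 0, 0, 0.055], [0, 0, 0, 0, 0, 0, 0.055], [0, 0, 0, 0, 0, 0, 0.055], [0, 0, -0.03, 0, 0, 0, 0.055], [0, 0, -0.08, 0, 0, 0, 0.055], [0, 0, -0.13, 0, 0, 0, 0.085], [0, 0, -0.16, 0, 0, 0, 0.085]]]'

```text
clock: 21.55
position: [0.4657, -0.3371, 0.174]
eef_rot: [[0.324, 0.946, 0.002], [0.946, -0.324, -0.002], [-0.001, 0.003, -1.0]]
contact_force: [0.3, -0.6, -0.1]
grip_width: 0.992
grip_force: 0.0
```

Run:
```python
from h import *
n="wrist";k=cal(n);im,d=ctrl.get_image(n);save("w5",im); print(rim(n,im,d,k,(.466,-.337),.085,.0465,.06)); print("truffle",rim(n,im,d,k,(.466,-.337),.025,.038,.0455)); print(board(n,im,d,k))
go(.631,-.131,.15,-1)
```

```text
(np.int64(1735), np.float64(0.0507), (array([ 466.3, -337.4]), 126.3, 66.7, -18.6))
truffle (np.int64(547), np.float64(0.0425), (array([ 465., -337.]), 29.2, 27.9, -69.2))
(np.int64(1965), np.float64(0.0050221313214671714), (array([ 467.4, -333.4]), 151.1, 90.1, -19.0))
[0.2492 0.0883 0.0268] [ 5.000e-01 -6.000e-02  7.208e+01]
```

View pics/w5.png

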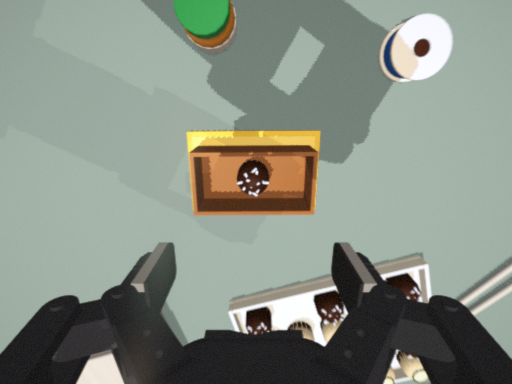

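The truffle stands upright, centred in the brown tray at (253,178). Now the red tray.

Emit:
play_rows --commands '[[[0.03, 0.01, 0, 0, 0, 9, 0.085], [0.06, 0.02, 0, 0, 0, 18, 0.085], [0.1, 0.035, 0, 0, 0, 27, 0.085], [0.14, 0.05, 0, 0, 0, 36, 0.085], [0.18, 0.065, 0, 0, 0, 45, 0.085], [0.22, 0.08, 0.01, 0, 0, 54, 0.085], [0.24, 0.088, 0.02, 0, 0, 63, 0.085], [0.249, 0.088, 0.027, 0, 0, 72, 0.085]]]'

```text
clock: 22.6
position: [0.63, -0.1285, 0.1432]
eef_rot: [[1.0, -0.02, -0.001], [-0.02, -1.0, 0.0], [-0.001, -0.0, -1.0]]
contact_force: [-0.2, -0.6, -0.4]
grip_width: 0.996
grip_force: 0.0
```

Run:
```python
from h import *
n="wrist";k=cal(n);im,d=ctrl.get_image(n)
r=rim(n,im,d,k,(.63,-.131),.08,.038,.055);print(r);s=ctrl.read_state();print(s["position"]);go(r[2][0][0]/1000,r[2][0][1]/1000,.003,r[2][3],s)
X=cloud(n,d,k)
m=(X[...,2]>.02)&(X[...,2]<.035)&(np.hypot(X[...,0]-.65,X[...,1]+.265)<.045); print("spool",rect(X[m]) if m.any() else 0)
```

```text
(np.int64(2256), np.float64(0.0465), (array([ 631.3, -130.9]), 126.7, 66.2, -0.9))
[ 0.62953528 -0.12784749  0.14236009]
[0.0022 0.0032 0.1394] [-0.08  0.13 -0.58]
spool (array([ 657.2, -267.5]), 55.9, 55.1, 89.2)
```

Emit:
play_rows --commands '[[[0, 0, 0.02, 0, 0, 0, 0.085], [0, 0, 0.04, 0, 0, 0, 0.085], [0, 0, 0.05, 0, 0, 0, 0.085], [0, 0, 0.05, 0, 0, 0, 0.085], [0, 0, 0.05, 0, 0, 0, 0.085], [0, 0, 0.05, 0, 0, 0, 0.085], [0, 0, 0.05, 0, 0, 0, 0.085], [0, 0, 0.05, 0, 0, 0, 0.085]]]'

```text
clock: 23.65
position: [0.6295, -0.1299, 0.0945]
eef_rot: [[1.0, -0.016, 0.0], [-0.016, -1.0, -0.0], [0.0, 0.0, -1.0]]
contact_force: [0.7, 0.1, 0.5]
grip_width: 0.993
grip_force: 0.0
```

Run:
```python
from h import *
n="wrist";k=cal(n);im,d=ctrl.get_image(n)
r=rim(n,im,d,k,(.63,-.131),.08,.038,.055);print(r);s=ctrl.read_state();print(s["position"]);go(r[2][0][0]/1000,r[2][0][1]/1000,.003,r[2][3],s)
```

```text
(np.int64(3515), np.float64(0.0465), (array([ 631.3, -130.8]), 126.6, 66.5, -0.9))
[ 0.62946791 -0.12985974  0.09445005]
[0.0018 0.0009 0.0915] [ 0.   -0.01 -0.03]
```

Emit:
play_rows --commands '[[[0.0018, 0.001, 0.02, 0, 0, 0, 0.085], [0.0018, 0.001, 0.045, 0, 0, 0, 0.085], [0.0018, 0.001, 0.07, 0, 0, 0, 0.085], [0.0018, 0.001, 0.083, 0, 0, 0, 0.085], [0.0018, 0.001, 0.09, 0, 0, 0, 0.085], [0.0018, 0.001, 0.0915, 0, 0, 0, 0.085], [0.0018, 0.001, 0.0915, 0, 0, 0, 0.085], [0.0018, 0.001, 0.0915, 0, 0, 0, 0.06]]]'

```text
clock: 24.7
position: [0.6315, -0.131, 0.0035]
eef_rot: [[1.0, -0.016, 0.001], [-0.016, -1.0, -0.0], [0.001, 0.0, -1.0]]
contact_force: [0.1, 0.3, 1.3]
grip_width: 0.812
grip_force: 0.0
```

Emit:
play_rows --commands '[[[0, 0, 0, 0, 0, 0, 0.06], [0, 0, 0, 0, 0, 0, 0.06], [0, 0, 0, 0, 0, 0, 0.06], [0, 0, 0, 0, 0, 0, 0.06], [0, 0, 0, 0, 0, 0, 0.06], [0, 0, 0, 0, 0, 0, 0.06], [0, 0, 0, 0, 0, 0, 0.06], [0, 0, 0, 0, 0, 0, 0.06]]]'

```text
clock: 25.7
position: [0.6316, -0.131, 0.0036]
eef_rot: [[1.0, -0.016, 0.001], [-0.016, -1.0, -0.0], [0.001, 0.0, -1.0]]
contact_force: [-0.8, -0.7, 6.5]
grip_width: 0.771
grip_force: 67.4
```

Emit:
play_rows --commands '[[[0, 0, -0.02, 0, 0, 0, 0.06], [0, 0, -0.06, 0, 0, 0, 0.06], [0, 0, -0.11, 0, 0, 0, 0.06], [0, 0, -0.15, 0, 0, 0, 0.06], [0, 0, -0.18, 0, 0, 0, 0.06], [0, 0, -0.18, 0, 0, 4, 0.06], [0, 0, -0.18, 0, 0, 9, 0.06], [0, 0, -0.18, 0, 0, 9, 0.06]]]'

```text
clock: 26.7
position: [0.631, -0.1308, 0.1825]
eef_rot: [[0.985, -0.172, -0.001], [-0.172, -0.985, 0.0], [-0.001, -0.0, -1.0]]
contact_force: [-0.0, 0.2, -1.1]
grip_width: 0.766
grip_force: 66.7
```

Run:
```python
from h import *
s=ctrl.read_state();k=cal("wrist");im,d=ctrl.get_image("wrist");h=cv2.cvtColor(im,cv2.COLOR_RGB2HSV)
b=((h[...,0]<15)|(h[...,0]>175))&(h[...,1]>110)
print(held(im,d,k,s,b,.038,.05)); go(.466,-.337,.18,-18.6,s)
```

```text
((array([16.4, -5.8]), 93.8, 78.9, 0.0), 'x', np.float64(-0.0305), np.float64(0.0633), 'y', np.float64(-0.0452), np.float64(0.0337), 'plane', array([0.0069, 0.0005, 0.0422]))
[-0.1272  0.2315  0.0025] [-0.01  0.04  8.71]
```

Emit:
play_rows --commands '[[[-0.02, 0.03, 0, 0, 0, 2, 0.06], [-0.04, 0.07, 0, 0, 0, 4, 0.06], [-0.06, 0.11, 0, 0, 0, 6, 0.06], [-0.08, 0.15, 0, 0, 0, 8, 0.06], [-0.1, 0.19, 0, 0, 0, 8.7, 0.06], [-0.12, 0.22, 0.02, 0, 0, 8.7, 0.06], [-0.1272, 0.2318, 0.04, 0, 0, 8.7, 0.06], [-0.1272, 0.2318, 0.06, 0, 0, 8.7, 0.06]]]'

```text
clock: 27.75
position: [0.4651, -0.3383, 0.1222]
eef_rot: [[0.948, -0.319, -0.0], [-0.319, -0.948, -0.0], [-0.0, 0.0, -1.0]]
contact_force: [1.1, 0.2, -1.0]
grip_width: 0.767
grip_force: 66.8
```

Emit:
play_rows --commands '[[[0, 0, 0.02, 0, 0, 0, 0.06], [0, 0, 0.035, 0, 0, 0, 0.06], [0, 0, 0.045, 0, 0, 0, 0.06], [0, 0, 0.05, 0, 0, 0, 0.06], [0, 0, 0.05, 0, 0, 0, 0.06], [0, 0, 0.05, 0, 0, 0, 0.06], [0, 0, 0.05, 0, 0, 0, 0.06], [0, 0, 0.05, 0, 0, 0, 0.06]]]'

```text
clock: 28.75
position: [0.466, -0.3373, 0.073]
eef_rot: [[0.948, -0.32, 0.0], [-0.32, -0.948, -0.0], [0.0, 0.0, -1.0]]
contact_force: [-0.5, -0.1, -1.7]
grip_width: 0.766
grip_force: 66.8
```

Run:
```python
from h import *
s=ctrl.read_state();print(s["position"]);go(.4659,-.3373,.0536,-18.6,s)
```

```text
[ 0.46599273 -0.33732577  0.07304078]
[-0.0001  0.      0.0194] [ 0.01 -0.02 -0.03]
```

Emit:
play_rows --commands '[[[0, 0, 0.006, 0, 0, 0, 0.06], [0, 0, 0.012, 0, 0, 0, 0.06], [0, 0, 0.016, 0, 0, 0, 0.06], [0, 0, 0.018, 0, 0, 0, 0.06], [0, 0, 0.0185, 0, 0, 0, 0.06], [0, 0, 0.019, 0, 0, 0, 0.06], [0, 0, 0.0195, 0, 0, 0, 0.06], [0, 0, 0.0195, 0, 0, 0, 0.06]]]'

```text
clock: 29.75
position: [0.466, -0.3374, 0.0536]
eef_rot: [[0.948, -0.319, 0.0], [-0.319, -0.948, -0.0], [0.0, 0.0, -1.0]]
contact_force: [-1.3, -0.1, 3.5]
grip_width: 0.768
grip_force: 67.1
```

Emit:
play_rows --commands '[[[0, 0, 0, 0, 0, 0, 0.085], [0, 0, 0, 0, 0, 0, 0.085], [0, 0, 0, 0, 0, 0, 0.085], [0, 0, 0, 0, 0, 0, 0.085], [0, 0, -0.02, 0, 0, 0, 0.085], [0, 0, -0.06, 0, 0, 0, 0.085], [0, 0, -0.11, 0, 0, 0, 0.085], [0, 0, -0.15, 0, 0, 0, 0.085]]]'

```text
clock: 30.75
position: [0.466, -0.3373, 0.2054]
eef_rot: [[0.948, -0.319, 0.001], [-0.319, -0.948, -0.001], [0.001, 0.001, -1.0]]
contact_force: [0.5, 0.7, -0.2]
grip_width: 0.997
grip_force: 0.0
```

Run:
```python
from h import *
n="wrist";k=cal(n);im,d=ctrl.get_image(n);save("w6",im); print(rim(n,im,d,k,(.466,-.337),.085,.09,.11)); print(board(n,im,d,k))
s=ctrl.read_state(); print(s["position"]); go(.45,.16,.2,71.4)
```

```text
(np.int64(1891), np.float64(0.0966), (array([ 465.7, -337.9]), 126.8, 66.2, -18.6))
(np.int64(1045), np.float64(0.004880338183996158), (array([ 465.9, -336.2]), 149.5, 97.1, -18.6))
[ 0.46719764 -0.33851455  0.21058292]
[-0.1756 -0.467   0.0069] [  0.6   -0.17 -90.02]
```

View pics/w6.png

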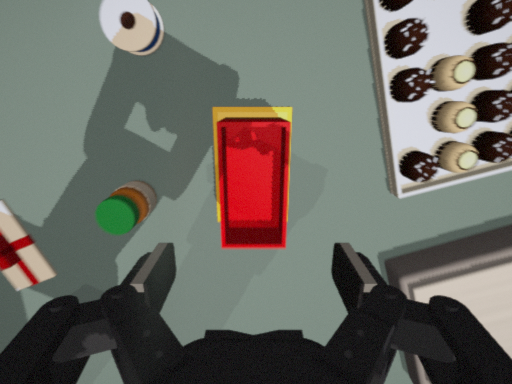

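The red tray sits squarely on the brown one. Now the white truffle.

Emit:
play_rows --commands '[[[-0.02, -0.05, 0, 0, 0, -10, 0.085], [-0.04, -0.1, 0, 0, 0, -20, 0.085], [-0.06, -0.15, 0, 0, 0, -30, 0.085], [-0.08, -0.2, 0, 0, 0, -40, 0.085], [-0.1, -0.25, 0, 0, 0, -50, 0.085], [-0.115, -0.3, 0, 0, 0, -60, 0.085], [-0.13, -0.35, 0, 0, 0, -70, 0.085], [-0.15, -0.4, 0, 0, 0, -80, 0.085]]]'

```text
clock: 31.8
position: [0.4515, 0.0913, 0.2033]
eef_rot: [[0.474, 0.88, 0.001], [0.88, -0.474, 0.0], [0.0, 0.0, -1.0]]
contact_force: [1.0, 0.5, -0.2]
grip_width: 0.996
grip_force: 0.0
```

Emit:
play_rows --commands '[[[0.035, 0, 0.02, 0, 0, -5, 0.085], [0.07, -0.01, 0.05, 0, 0, -10, 0.085], [0.07, -0.01, 0.08, 0, 0, -10, 0.085], [0.07, -0.01, 0.09, 0, 0, -10, 0.085], [0.07, -0.01, 0.09, 0, 0, -10, 0.085], [0.07, -0.01, 0.09, 0, 0, -10, 0.085], [0.07, -0.01, 0.09, 0, 0, -10, 0.085], [0.07, -0.01, 0.09, 0, 0, -10, 0.085]]]'

```text
clock: 32.8
position: [0.4766, 0.1558, 0.1139]
eef_rot: [[0.32, 0.948, 0.001], [0.948, -0.32, 0.0], [0.0, 0.001, -1.0]]
contact_force: [-0.4, -0.6, 0.7]
grip_width: 0.998
grip_force: 0.0
```

Run:
```python
from h import *
n="wrist";k=cal(n); im,d=ctrl.get_image(n); save("w7",im)
r=rim(n,im,d,k,(.45,.161),.03,.03,.05); print(r); c=r[2][0]/1000
s=ctrl.read_state();print(s["position"]); go(c[0],c[1],.003,71.4,s)
```

```text
(np.int64(766), np.float64(0.0351), (array([451.1, 161.3]), 28.9, 28.6, -37.2))
[0.47649929 0.1558253  0.11369367]
[-0.003  -0.0259  0.1107] [ 0.04 -0.02 -0.04]
```

View pics/w7.png

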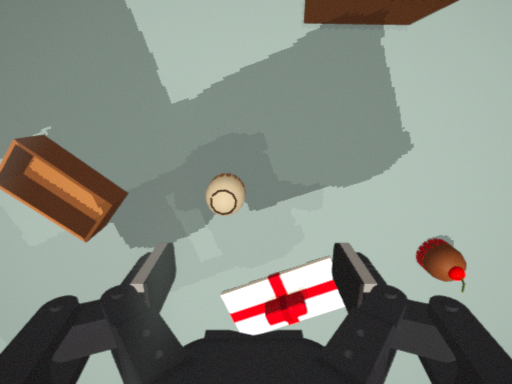

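The white truffle with its dark ring is at (225,195). Fingers are clear; descend after a sideways shift.

Emit:
play_rows --commands '[[[-0.003, -0.026, 0.01, 0, 0, 0, 0.085], [-0.003, -0.026, 0.03, 0, 0, 0, 0.085], [-0.003, -0.026, 0.06, 0, 0, 0, 0.085], [-0.003, -0.026, 0.085, 0, 0, 0, 0.085], [-0.003, -0.026, 0.102, 0, 0, 0, 0.085], [-0.003, -0.026, 0.11, 0, 0, 0, 0.085], [-0.003, -0.026, 0.11, 0, 0, 0, 0.085], [-0.003, -0.026, 0.11, 0, 0, 0, 0.03]]]'

```text
clock: 33.85
position: [0.4512, 0.1614, 0.0039]
eef_rot: [[0.319, 0.948, 0.001], [0.948, -0.319, 0.0], [0.001, 0.001, -1.0]]
contact_force: [-0.2, 0.2, 0.3]
grip_width: 0.81
grip_force: 0.0
```

Emit:
play_rows --commands '[[[0, 0, 0, 0, 0, 0, 0.03], [0, 0, 0, 0, 0, 0, 0.03], [0, 0, 0, 0, 0, 0, 0.03], [0, 0, 0, 0, 0, 0, 0.03], [0, 0, 0, 0, 0, 0, 0.03], [0, 0, 0, 0, 0, 0, 0.03], [0, 0, 0, 0, 0, 0, 0.03], [0, 0, 0, 0, 0, 0, 0.03]]]'

```text
clock: 34.85
position: [0.451, 0.1614, 0.0041]
eef_rot: [[0.319, 0.948, 0.001], [0.948, -0.319, 0.0], [0.0, 0.001, -1.0]]
contact_force: [-1.9, 0.1, 9.1]
grip_width: 0.401
grip_force: 59.1
```

Emit:
play_rows --commands '[[[0, 0, -0.02, 0, 0, 0, 0.03], [0, 0, -0.06, 0, 0, 0, 0.03], [0, 0, -0.11, 0, 0, 0, 0.03], [0, 0, -0.15, 0, 0, 0, 0.03], [0, 0, -0.19, 0, 0, 0, 0.03], [0, 0, -0.19, 0, 0, 0, 0.03], [0, 0, -0.19, 0, 0, 0, 0.03], [0, 0, -0.19, 0, 0, 0, 0.03]]]'

```text
clock: 35.85
position: [0.4502, 0.1613, 0.1922]
eef_rot: [[0.32, 0.948, -0.003], [0.948, -0.32, -0.0], [-0.001, -0.002, -1.0]]
contact_force: [0.6, 0.6, -1.1]
grip_width: 0.394
grip_force: 60.0
```

Run:
```python
from h import *
s=ctrl.read_state();print(s["position"]);go(.4658,-.3377,.19,71.4,s)
```

```text
[0.45022673 0.16129262 0.19216237]
[-0.4679  0.1742  0.0022] [-0.13  0.06 -0.03]
```

Emit:
play_rows --commands '[[[-0.04, 0.015, 0, 0, 0, 0, 0.03], [-0.09, 0.033, 0, 0, 0, 0, 0.03], [-0.14, 0.052, 0, 0, 0, 0, 0.03], [-0.19, 0.071, 0, 0, 0, 0, 0.03], [-0.24, 0.09, 0, 0, 0, 0, 0.03], [-0.29, 0.108, 0, 0, 0, 0, 0.03], [-0.34, 0.127, 0, 0, 0, 0, 0.03], [-0.39, 0.145, 0, 0, 0, 0, 0.03]]]'

```text
clock: 36.85
position: [0.4632, -0.2562, 0.1923]
eef_rot: [[0.32, 0.948, -0.001], [0.948, -0.32, 0.001], [0.001, -0.002, -1.0]]
contact_force: [-0.1, -0.3, 0.4]
grip_width: 0.392
grip_force: 60.1
```

Emit:
play_rows --commands '[[[-0.04, 0.015, 0, 0, 0, 0, 0.03], [-0.07, 0.027, 0, 0, 0, 0, 0.03], [-0.078, 0.029, 0, 0, 0, 0, 0.03], [-0.078, 0.029, 0.03, 0, 0, 0, 0.03], [-0.078, 0.029, 0.06, 0, 0, 0, 0.03], [-0.078, 0.029, 0.07, 0, 0, 0, 0.03], [-0.078, 0.029, 0.07, 0, 0, 0, 0.03], [-0.078, 0.029, 0.07, 0, 0, 0, 0.03]]]'

```text
clock: 37.85
position: [0.4666, -0.3378, 0.1244]
eef_rot: [[0.319, 0.948, 0.001], [0.948, -0.319, -0.001], [-0.001, 0.002, -1.0]]
contact_force: [0.4, -0.5, -0.7]
grip_width: 0.394
grip_force: 60.0
```

Run:
```python
from h import *
s=ctrl.read_state();print(s["position"]);go(.4658,-.3377,.058,71.4,s)
n="wrist";im,d=ctrl.get_image(n);save("w8",im)
```

```text
[ 0.46657318 -0.33784531  0.12444369]
[-0.     -0.0009  0.0664] [ 0.09  0.05 -0.01]
```

View pics/w8.png

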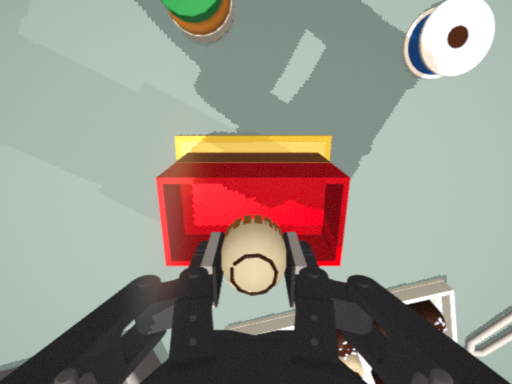

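The truffle is upright at (254,255) over the red tray. Lower it.

Emit:
play_rows --commands '[[[0, -0.001, 0.012, 0, 0, 0, 0.03], [0, -0.001, 0.028, 0, 0, 0, 0.03], [0, -0.001, 0.042, 0, 0, 0, 0.03], [0, -0.001, 0.053, 0, 0, 0, 0.03], [0, -0.001, 0.06, 0, 0, 0, 0.03], [0, -0.001, 0.063, 0, 0, 0, 0.03], [0, -0.001, 0.064, 0, 0, 0, 0.03], [0, -0.001, 0.064, 0, 0, 0, 0.03]]]'

```text
clock: 38.9
position: [0.4653, -0.3375, 0.0596]
eef_rot: [[0.319, 0.948, 0.0], [0.948, -0.319, -0.0], [-0.0, 0.0, -1.0]]
contact_force: [-0.3, 0.7, -0.1]
grip_width: 0.394
grip_force: 60.0
```

Emit:
play_rows --commands '[[[0, 0, 0.0005, 0, 0, 0, 0.03], [0, 0, 0.001, 0, 0, 0, 0.03], [0, 0, 0.0015, 0, 0, 0, 0.03], [0, 0, 0.002, 0, 0, 0, 0.03], [0, 0, 0.002, 0, 0, 0, 0.03], [0, 0, 0.002, 0, 0, 0, 0.03], [0, 0, 0.002, 0, 0, 0, 0.03], [0, 0, 0.002, 0, 0, 0, 0.03]]]'

```text
clock: 39.9
position: [0.4652, -0.3374, 0.0582]
eef_rot: [[0.319, 0.948, 0.0], [0.948, -0.319, -0.001], [-0.0, 0.001, -1.0]]
contact_force: [-2.3, 1.5, 6.8]
grip_width: 0.398
grip_force: 60.8
```

Emit:
play_rows --commands '[[[0, 0, 0, 0, 0, 0, 0.055], [0, 0, 0, 0, 0, 0, 0.055], [0, 0, 0, 0, 0, 0, 0.055], [0, 0, 0, 0, 0, 0, 0.055], [0, 0, -0.03, 0, 0, 0, 0.055], [0, 0, -0.08, 0, 0, 0, 0.055], [0, 0, -0.12, 0, 0, 0, 0.055], [0, 0, -0.15, 0, 0, 0, 0.055]]]'

```text
clock: 40.9
position: [0.4653, -0.3375, 0.2093]
eef_rot: [[0.319, 0.948, 0.001], [0.948, -0.319, -0.001], [-0.001, 0.002, -1.0]]
contact_force: [-0.7, -0.1, 0.6]
grip_width: 0.647
grip_force: 0.0
```

Emit:
play_rows --commands '[[[0, 0, 0, 0, 0, 0, 0.055], [0.03, 0, 0, 0, 0, 10, 0.055], [0.08, 0, 0, 0, 0, 20, 0.055], [0.13, 0, 0, 0, 0, 30, 0.055], [0.18, 0, 0, 0, 0, 40, 0.055], [0.23, -0.02, 0, 0, 0, 50, 0.055], [0.28, -0.06, 0, 0, 0, 60, 0.055], [0.33, -0.11, 0, 0, 0, 68, 0.055]]]'

```text
clock: 41.9
position: [0.4695, 0.0036, 0.2059]
eef_rot: [[0.999, 0.054, -0.002], [0.054, -0.999, 0.001], [-0.002, -0.001, -1.0]]
contact_force: [0.4, 0.7, 0.4]
grip_width: 0.645
grip_force: 0.0
```

Run:
```python
from h import *
n="wrist";k=cal(n); im,d=ctrl.get_image(n)
s=ctrl.read_state();print(s["position"])
print("lid",rim(n,im,d,k,(.467,.022),.08,.003,.04)); r=rim(n,im,d,k,(.467,.022),.05,.02,.04); print(r)
go(r[2][0][0]/1000,r[2][0][1]/1000,.11,3.4,s)
k=cal("top");im,d=ctrl.get_image("top");save("t9",im)
print("tray top",rim("top",im,d,k,(.466,-.337),.085,.088,.11),"white",rim("top",im,d,k,(.466,-.337),.025,.08,.1))
```

```text
[0.4654965  0.00889037 0.20608798]
lid (np.int64(4967), np.float64(0.007), (array([474.9,  21.2]), 141.1, 105.1, 3.1))
(np.int64(468), np.float64(0.0285), (array([467.9,  22.3]), 42.9, 15.8, 2.5))
[ 0.0035 -0.0129  0.0961] [-0.21  0.27 -0.56]
tray top (np.int64(577), np.float64(0.0939), (array([ 464.7, -339.1]), 126.6, 67.6, -19.0)) white (np.int64(170), np.float64(0.0864), (array([ 463.2, -336.9]), 29.5, 28.2, 6.8))
```

View pics/t9.png

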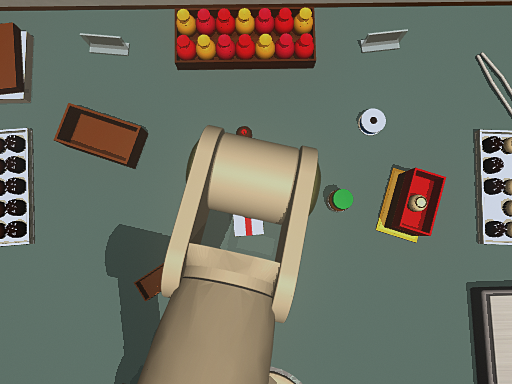

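The white truffle stands in the red tray at (419,202). Now the lid.

Emit:
play_rows --commands '[[[0, -0.005, 0.02, 0, 0, 0, 0.055], [0, -0.01, 0.05, 0, 0, 0, 0.055], [0, -0.01, 0.08, 0, 0, 0, 0.055], [0, -0.01, 0.095, 0, 0, 0, 0.055], [0, -0.01, 0.095, 0, 0, 0, 0.055], [0, -0.01, 0.095, 0, 0, 0, 0.055], [0, -0.01, 0.095, 0, 0, 0, 0.055], [0, -0.01, 0.095, 0, 0, 0, 0.055]]]'

```text
clock: 43.0
position: [0.4703, 0.0117, 0.1127]
eef_rot: [[0.998, 0.059, 0.001], [0.059, -0.998, -0.0], [0.001, 0.0, -1.0]]
contact_force: [0.7, -0.2, 0.7]
grip_width: 0.644
grip_force: 0.0
```

Run:
```python
from h import *
n="wrist";k=cal(n); im,d=ctrl.get_image(n)
s=ctrl.read_state();print(s["position"])
h=cv2.cvtColor(im,cv2.COLOR_RGB2HSV);X=cloud(n,d,k)
m=(d>0)&(np.hypot(X[...,0]-.467,X[...,1]-.022)<.08)&(X[...,2]<.04)&((h[...,2]>150)|(h[...,1]>150)); m=blob(m,tuple(int(v) for v in np.argwhere(m).mean(0)[::-1]),150)
print("lid",rect(X[m])); r=rim(n,im,d,k,(.467,.022),.05,.02,.04); print(r)
go(r[2][0][0]/1000,r[2][0][1]/1000,.010,3.3,s)
```

```text
[0.47021522 0.01168841 0.11266419]
lid (array([459.3,   2.2]), 145.8, 119.6, -2.0)
(np.int64(874), np.float64(0.0285), (array([467.5,  22.1]), 43.7, 16.1, 3.6))
[-0.0022 -0.0106  0.1027] [ 0.01 -0.04  0.07]
```

Emit:
play_rows --commands '[[[-0.002, -0.0105, 0.02, 0, 0, 0, 0.055], [-0.002, -0.0105, 0.045, 0, 0, 0, 0.055], [-0.002, -0.0105, 0.07, 0, 0, 0, 0.055], [-0.002, -0.0105, 0.088, 0, 0, 0, 0.055], [-0.002, -0.0105, 0.097, 0, 0, 0, 0.055], [-0.002, -0.0105, 0.102, 0, 0, 0, 0.055], [-0.002, -0.0105, 0.102, 0, 0, 0, 0.055], [-0.002, -0.0105, 0.102, 0, 0, 0, 0.01]]]'

```text
clock: 44.05
position: [0.4678, 0.022, 0.0108]
eef_rot: [[0.998, 0.059, 0.001], [0.059, -0.998, -0.0], [0.001, 0.0, -1.0]]
contact_force: [0.5, -0.3, -0.1]
grip_width: 0.445
grip_force: 0.0
```

Emit:
play_rows --commands '[[[0, 0, 0, 0, 0, 0, 0.01], [0, 0, 0, 0, 0, 0, 0.01], [0, 0, 0, 0, 0, 0, 0.01], [0, 0, 0, 0, 0, 0, 0.01], [0, 0, 0, 0, 0, 0, 0.01], [0, 0, 0, 0, 0, 0, 0.01], [0, 0, 0, 0, 0, 0, 0.01], [0, 0, 0, 0, 0, 0, 0.01]]]'

```text
clock: 45.05
position: [0.4677, 0.022, 0.0109]
eef_rot: [[0.998, 0.059, 0.001], [0.059, -0.998, -0.0], [0.001, 0.0, -1.0]]
contact_force: [-0.3, -0.4, 5.7]
grip_width: 0.167
grip_force: 59.2
```

Emit:
play_rows --commands '[[[0, 0, -0.02, 0, 0, 0, 0.01], [0, 0, -0.06, 0, 0, 0, 0.01], [0, 0, -0.11, 0, 0, 0, 0.01], [0, 0, -0.15, 0, 0, 0, 0.01], [0, 0, -0.18, 0, 0, 5, 0.01], [0, 0, -0.18, 0, 0, 12, 0.01], [0, 0, -0.18, 0, 0, 19, 0.01], [0, 0, -0.18, 0, 0, 22, 0.01]]]'

```text
clock: 46.05
position: [0.4673, 0.0221, 0.1904]
eef_rot: [[0.947, -0.322, -0.0], [-0.322, -0.947, 0.0], [-0.0, 0.0, -1.0]]
contact_force: [-0.0, 0.1, -0.5]
grip_width: 0.166
grip_force: 58.6
```

Run:
```python
from h import *
s=ctrl.read_state();print(s["position"]);k=cal("wrist");im,d=ctrl.get_image("wrist");np.savez("lidheld",im=im,d=d)
X=cloud("wrist",d,k);T=(X-s["position"])@np.array(s["eef_rot"]);h=cv2.cvtColor(im,cv2.COLOR_RGB2HSV)
m=(d>0)&(-T[...,2]>-.02)&(-T[...,2]<.002)&(np.hypot(T[...,0],T[...,1])<.085)
P=T[m];A=np.c_[P[:,:2],np.ones(len(P))];q=np.linalg.lstsq(A,-P[:,2],rcond=None)[0];print(m.sum(),rect(P),P.min(0).round(4),P.max(0).round(4),q.round(4))
f=P[P[:,0]>0.055]; print("front edge", P[(abs(P[:,1])<.03)][:,0].max(), "y at front",f[:,1].min(),f[:,1].max())
go(.466,-.3377,.19,-18.6,s); save("w10",im)
```

```text
[0.46725078 0.02212853 0.1903887 ]
13097 (array([-0.5,  0.6]), 126.8, 66.6, 0.1) [-0.0638 -0.0327 -0.0019] [0.0629 0.0339 0.0089] [-0.0017  0.0005 -0.004 ]
front edge 0.06291770471485617 y at front -0.0322732844671293 0.033487860191453334
[0.1146 0.3411 0.0004] [ 0.    0.01 -0.17]
```

View pics/w10.png

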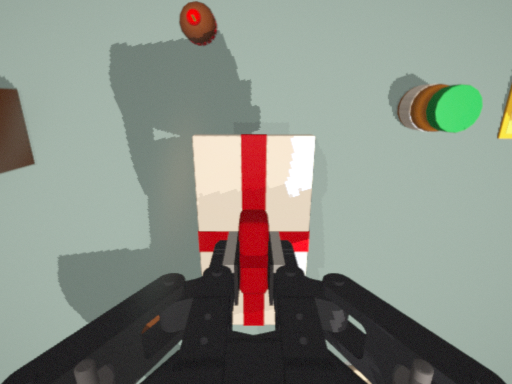

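The lid is held level and centred; jar at (440,108), cherry (198,22). Carry it over the red tray.

Emit:
play_rows --commands '[[[0.012, 0.035, 0, 0, 0, 0, 0.01], [0.027, 0.08, 0, 0, 0, 0, 0.01], [0.042, 0.125, 0, 0, 0, 0, 0.01], [0.058, 0.17, 0, 0, 0, 0, 0.01], [0.073, 0.215, 0, 0, 0, 0, 0.01], [0.088, 0.26, 0, 0, 0, 0, 0.01], [0.103, 0.305, 0, 0, 0, 0, 0.01], [0.115, 0.341, 0, 0, 0, 0, 0.01]]]'

```text
clock: 47.1
position: [0.4671, -0.3395, 0.1901]
eef_rot: [[0.948, -0.319, -0.0], [-0.319, -0.948, 0.0], [-0.0, -0.0, -1.0]]
contact_force: [0.5, -0.1, -0.5]
grip_width: 0.168
grip_force: 58.7
```

Emit:
play_rows --commands '[[[0, 0, 0, 0, 0, 0, 0.01], [0, 0, 0.02, 0, 0, 0, 0.01], [0, 0, 0.045, 0, 0, 0, 0.01], [0, 0, 0.06, 0, 0, 0, 0.01], [0, 0, 0.06, 0, 0, 0, 0.01], [0, 0, 0.06, 0, 0, 0, 0.01], [0, 0, 0.06, 0, 0, 0, 0.01], [0, 0, 0.06, 0, 0, 0, 0.01]]]'

```text
clock: 48.1
position: [0.4676, -0.3379, 0.1308]
eef_rot: [[0.948, -0.319, 0.001], [-0.319, -0.948, -0.001], [0.001, 0.0, -1.0]]
contact_force: [0.2, -0.0, -0.9]
grip_width: 0.167
grip_force: 58.7
```

Run:
```python
from h import *
s=ctrl.read_state();print(s["position"]);go(.4663,-.3378,.1069,-18.6,s)
```

```text
[ 0.46761764 -0.33790586  0.13084439]
[-0.0013  0.0003  0.0239] [ 0.02 -0.04 -0.03]
```

Emit:
play_rows --commands '[[[-0.0013, 0.0003, 0.007, 0, 0, 0, 0.01], [-0.0013, 0.0003, 0.014, 0, 0, 0, 0.01], [-0.0013, 0.0003, 0.019, 0, 0, 0, 0.01], [-0.0013, 0.0003, 0.022, 0, 0, 0, 0.01], [-0.0013, 0.0003, 0.023, 0, 0, 0, 0.01], [-0.0013, 0.0003, 0.0235, 0, 0, 0, 0.01], [-0.0013, 0.0003, 0.024, 0, 0, 0, 0.01], [-0.0013, 0.0003, 0.024, 0, 0, 0, 0.01]]]'

```text
clock: 49.1
position: [0.4663, -0.3377, 0.1069]
eef_rot: [[0.948, -0.319, 0.001], [-0.319, -0.948, -0.001], [0.001, 0.0, -1.0]]
contact_force: [-1.2, 1.5, 5.6]
grip_width: 0.173
grip_force: 59.5
```

Contact reads 6 N. Release gently and rise.

Emit:
play_rows --commands '[[[0, 0, 0, 0, 0, 0, 0.04], [0, 0, 0, 0, 0, 0, 0.04], [0, 0, 0, 0, 0, 0, 0.04], [0, 0, 0, 0, 0, 0, 0.04], [0, 0, -0.02, 0, 0, 0, 0.04], [0, 0, -0.06, 0, 0, 0, 0.04], [0, 0, -0.1, 0, 0, 0, 0.04], [0, 0, -0.13, 0, 0, 0, 0.04]]]'

```text
clock: 50.1
position: [0.4663, -0.3377, 0.2381]
eef_rot: [[0.948, -0.319, 0.001], [-0.319, -0.948, -0.001], [0.001, 0.001, -1.0]]
contact_force: [0.4, -0.3, -0.3]
grip_width: 0.472
grip_force: 0.0
```

Emit:
play_rows --commands '[[[-0.02, -0.02, 0, 0, 0, 0, 0.04], [-0.04, -0.06, 0, 0, 0, 0, 0.04], [-0.04, -0.1, 0, 0, 0, 0, 0.04], [-0.04, -0.15, 0, 0, 0, 0, 0.04], [-0.04, -0.18, 0, 0, 0, 0, 0.04], [-0.04, -0.18, 0, 0, 0, 0, 0.04], [-0.04, -0.18, 0, 0, 0, 0, 0.04], [-0.04, -0.18, 0, 0, 0, 0, 0.04]]]'

```text
clock: 51.1
position: [0.4856, -0.1552, 0.2362]
eef_rot: [[0.947, -0.321, -0.0], [-0.321, -0.947, -0.0], [-0.0, 0.0, -1.0]]
contact_force: [0.0, -0.2, 0.3]
grip_width: 0.466
grip_force: 0.0
```

Run:
```python
from h import *
a,d=ctrl.get_image("wrist");k=cal("wrist");print("lid",rim("wrist",a,d,k,(.466,-.337),.09,.099,.135));print(board("wrist",a,d,k))
b,_=ctrl.get_image("side"); c=np.vstack([a[:300],b[100:400]]) if 0 else np.hstack([cv2.resize(a,(400,300)),cv2.resize(b,(400,300))]); save("w11",c)
```

```text
lid (np.int64(8482), np.float64(0.1031), (array([ 465.8, -338.1]), 126.1, 67.4, -18.6))
(np.int64(1737), np.float64(0.004993761550624005), (array([ 466.6, -336. ]), 150.1, 95.9, -19.1))
```

View pics/w11.png

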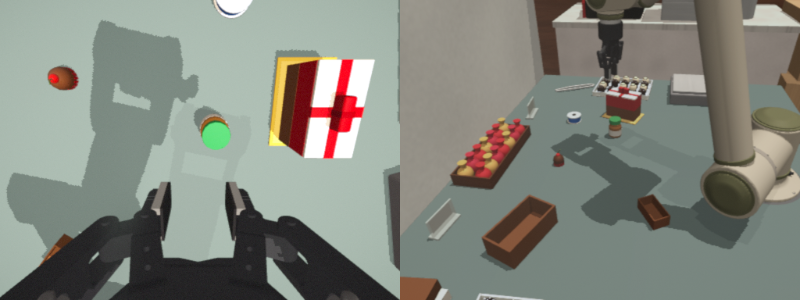

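The box is stacked squarely, with the lid bow up at (335,112), and the jar, cherry bonbon and spool are undisturbed. Handing in.

```bash
python3 -c "
from rig import ctrl; print(ctrl.close_job())"
```

```text
the job is handed in; nothing more can be done
None
```

The gift box is packed on the gold board in the order asked, with the lid within about 1 mm of the trays and the stack within about 2 mm of the board's centre; it took about 51 s, the cherry bonbon, spool and jar were left alone, and the job is handed in.

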